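Restock the printer's ink station

ROBOT

A 7-joint arm with a two-finger parallel gripper is mounted at the origin on the work surface. World frame = base frame: x ahead of the robot, y to its left, z up, the work surface at z = 0. Lengths are in m, angles in rad, forces in N, time in s.
With the tool pointing down it reaches from about 0.425 to 0.825 m from the base axis. Payload 3.6 kg.
Tool frame: the origin (TCP) lies where the fingers leave the gripper's body, on its centre line; the fingertips stand 73 mm ahead of it and the grasp point (between the pads) lies 54 mm ahead of it; x points along the fingers, y is the direction in which the jaws open and shut, and the axes are right-handed (so a half turn about x gives the same grasp; the last joint's range is limited). The gripper opens to 85 mm and grips with 20 to 120 N. Pads are 22 mm wide; open, the fingers measure 114 mm over their backs; the gripper's body (76 mm by 85 mm) begins 54 mm behind the grasp point. The pads swing forward as they close: fully open they stand 13 mm farther back than shut.
Start: joints at [1.097, 0.615, -0.013, 1.423, 0.008, 1.103, -0.04], TCP at [0.281, -0.586, 0.304] pointing down, gripper open.
Joint ranges: [-3.12, 3.12], [-0.3, 2.06], [-1.34, 1.32], [0.26, 2.42], [-1.36, 4.5], [0.01, 1.98], [-2.84, 2.84]. Speed limits (rad/s): [2.79, 2.79, 3.14, 3.14, 3.14, 3.14, 3.14].

INTERFACE

Orientations are given as a unit quaternion [x, y, z, w].
In Python, from station import arm, snapshot, camera_info, ticket gives the robot as it stands. Calls block until the motion is done:
- arm.movep(position, orientation): joint-space move of the TCP to a pose.
- arm.line_to(position, velocity=0.15, ori=None): straight line of the TCP; ori=None keeps the orientation; velocity is the mean speed in m/s.
- arm.move_j(angles): joint-space move.
- arm.move_gripper(opening, effort=None): opening from 0.0 (shut) to 1.0 (fully open); effort is the grip in N (None keeps the last); returns when the fingers have stopped.
- arm.pause(seconds).
- arm.ik(position, orientation): joint angles nearest the present ones, or None.
- snapshot(name): name is "scene" or "top" or "wrist"; returns the picture (480x640x3 uint8, blue, green, red); there is no depth.
- camera_info(name): a dict with "fx", "fy", "cx", "cy" (pixels), "R" (3x3) and "t" (3): a world point X has camera coordinates R X + t; the wrist camera has in their place "T_tool_cam" (4x4, takes a point from camera to tool coordinates, whose origin is the TCP and whose axes are the tool frame's). Camera axes: x right, y down, z forward; pixel columns grow to the right and rows downward; lengths in m; the calibration is good to about 2 mm. A picture is of the moment at which its call begins: read the wrist's pose just before it. camera_info takes no time and is no camera call.
A pose or a line that the arm cannot do raises arm.MotionError and nothing moves.
- ticket.finish_job(): hands the job in, once; it reports no verdict.
Readings, each from a call of its own:
- arm.read_time(): time.
- arm.read_joint_positions(): joint angles.
- arm.read_dq(): joint speeds.
- arm.read_effort(): joint torques, N m.
- arm.read_tool_pos(): TCP position.
- arm.read_eef_rot(): TCP orientation.
- arm.read_ft_force(): force on the tool from outside, world axes, zero at the start.
- arm.read_wrist_torque(): the same for the moment, N m.
- arm.read_opening(): opening from 0.0 (shut) to 1.0 (fully open).
Only numpy, scipy, OpenCV 4.12 (cv2) and the standard library are available. Lean on these libraries where they do the work, as an engineer would, in place of code of your own. Each camera call takes 0.05 s, during which the arm holds its last target. There are 200 camera calls.

TASK

Restock the ink station: take the cyan, magenta, yellow and green ink bottles out of the cardboard tray and stand each one upright in the station's holder of its own colour. Keep them upright and set them down, do not drop them; leave the white-capped cleaning bottle in the tray and the black bottle already in the station where they are.

Things in the scene. Friction and masses are not known exactly. Their poses are not given: they have to be found in the camera images.
- cyan_bottle (a point): Cyan ink bottle, upright: 115 mm tall, dark round body 40 mm in diameter up to 82 mm, cyan label band and cyan cap (32 mm in diameter, the top 22 mm). 0.13 kg, loose. The point is its centre, on the axis, 57.5 mm above its underside; z up the axis. Starts in one cell of the cardboard tray (for the tray see the white bottle).
- magenta_bottle (a point): Magenta ink bottle, upright: 115 mm tall, dark round body 40 mm in diameter up to 82 mm, magenta label band and magenta cap (32 mm in diameter, the top 22 mm). 0.13 kg, loose. The point is its centre, on the axis, 57.5 mm above its underside; z up the axis. Starts in one cell of the cardboard tray (for the tray see the white bottle).
- yellow_bottle (a point): Yellow ink bottle, upright: 115 mm tall, dark round body 40 mm in diameter up to 82 mm, yellow label band and yellow cap (32 mm in diameter, the top 22 mm). 0.13 kg, loose. The point is its centre, on the axis, 57.5 mm above its underside; z up the axis. Starts in one cell of the cardboard tray (for the tray see the white bottle).
- green_bottle (a point): Green ink bottle, upright: 115 mm tall, dark round body 40 mm in diameter up to 82 mm, green label band and green cap (32 mm in diameter, the top 22 mm). 0.13 kg, loose. The point is its centre, on the axis, 57.5 mm above its underside; z up the axis. Starts in one cell of the cardboard tray (for the tray see the white bottle).
- hold_cyan (a point): Cyan holder of the ink station, fixed: an open cyan plastic cup, 64 mm square, 58 mm inside. The point is the centre of its inner floor, 13 mm above the bench; the walls rise 23 mm above that floor. y: along the row of five holders (four coloured, one black, 66 mm apart); x: across the row; z up. On the +x side of the row is a ledge, 36 mm high.
- hold_magenta (a point): Magenta holder of the ink station, fixed: an open magenta plastic cup, 64 mm square, 58 mm inside. The point is the centre of its inner floor, 13 mm above the bench; the walls rise 23 mm above that floor. y: along the row of five holders (four coloured, one black, 66 mm apart); x: across the row; z up. On the +x side of the row is a ledge, 36 mm high.
- hold_yellow (a point): Yellow holder of the ink station, fixed: an open yellow plastic cup, 64 mm square, 58 mm inside. The point is the centre of its inner floor, 13 mm above the bench; the walls rise 23 mm above that floor. y: along the row of five holders (four coloured, one black, 66 mm apart); x: across the row; z up. On the +x side of the row is a ledge, 36 mm high.
- hold_green (a point): Green holder of the ink station, fixed: an open green plastic cup, 64 mm square, 58 mm inside. The point is the centre of its inner floor, 13 mm above the bench; the walls rise 23 mm above that floor. y: along the row of five holders (four coloured, one black, 66 mm apart); x: across the row; z up. On the +x side of the row is a ledge, 36 mm high.
- black_bottle (a point): Ink bottle of the same size with a black cap and label band, already standing in the station's black holder, in the row with the coloured holders; leave it alone. The point is its centre, 57.5 mm above its underside; z up the axis.
- white_bottle (a point): Cleaning-fluid bottle of the same size, all whitish, standing in the tray; leave it alone. The point is its centre, as with the others. The open cardboard tray has five cells in one straight row, 66 mm apart, 62 mm square inside, floor 4 mm, walls 30 mm high; the five bottles in it show the line of the row. Gaps between bottles are about 26 mm (at least 18): grip across the row.
Not all that is in view belongs to the job. What is shaped like the part that bears cyan_bottle but purple is not meant.

How it is judged:
By the outcome, as a careful person would: the job done as asked, in the order asked, and still so for the second after the job is handed in, with the robot touching nothing.
It also fails if it takes over 112 s, if anything falls off the work surface, if the arm or the gripper's body presses on something with over 40 N, if the wrist force passes 120 N, or if a joint passes its speed limit or range.

## Working session

There is one attempt and no reset: what is moved stays moved. The work goes in short steps, each a Python script; the robot and the scene stay as the last script left them, time stands still between calls to the robot, and variables do not carry over. Pictures are saved under pics/ and viewed, about 12 in all and at most 16, crops included, and the job is handed in when it is done.

```bash
mkdir -p pics; python3 - <<'E'
from station import arm, snapshot, camera_info
import cv2
for n in ["scene","top"]:
    cv2.imwrite(f"pics/{n}0.png",snapshot(n)); print(n,camera_info(n))
print(camera_info("wrist"),arm.read_tool_pos(),arm.read_eef_rot(),arm.read_time(),arm.read_opening())
E
```

```text
scene {'fx': 462.08754051462506, 'fy': 462.08754051462506, 'cx': 325.33080283747495, 'cy': 237.74420922841014, 'R': array([[-0.50000173,  0.86601561, -0.00390346],
       [ 0.57200546,  0.32686143, -0.75231068],
       [-0.6502369 , -0.37838944, -0.65879694]]), 't': array([ 0.32799769, -0.268405  ,  1.28760943])}
top {'fx': 606.0059285800444, 'fy': 606.0059285800444, 'cx': 331.19270470406457, 'cy': 228.65657879003606, 'R': array([[ 3.36826320e-03, -9.99722333e-01, -2.33219180e-02],
       [-9.92903937e-01, -5.71128873e-04, -1.18917814e-01],
       [ 1.18871474e-01,  2.35569707e-02, -9.92630164e-01]]), 't': array([-0.01227099,  0.58800818,  1.47170508])}
{'fx': 394.0775749470385, 'fy': 394.0775749470385, 'cx': 318.00824248727423, 'cy': 241.8499630569456, 'T_tool_cam': array([[ 4.25015080e-04, -2.71865828e-01,  9.62335072e-01,
        -7.06357185e-02],
       [ 9.99999909e-01,  1.43387654e-04, -4.01141816e-04,
        -9.44841357e-05],
       [-2.89302162e-05,  9.62335155e-01,  2.71865864e-01,
        -6.78763783e-02],
       [ 0.00000000e+00,  0.00000000e+00,  0.00000000e+00,
         1.00000000e+00]])} [ 0.2812701  -0.58541732  0.30284923] [-0.68926402 -0.15785968  0.68962438 -0.15624866] 0.1 1.0021165940778456
```

View pics/scene0.png

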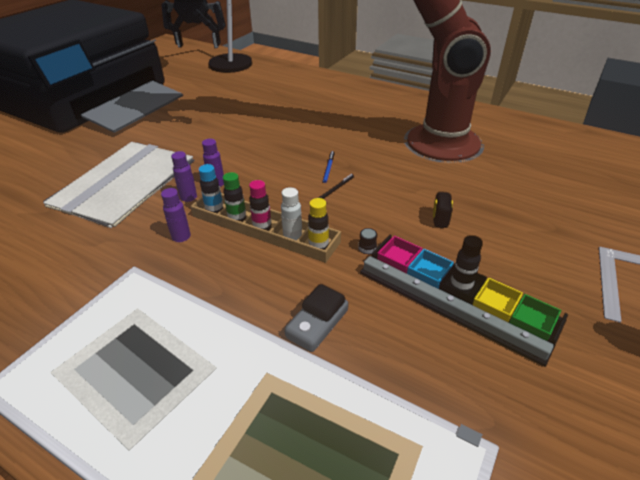

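View pics/top0.png

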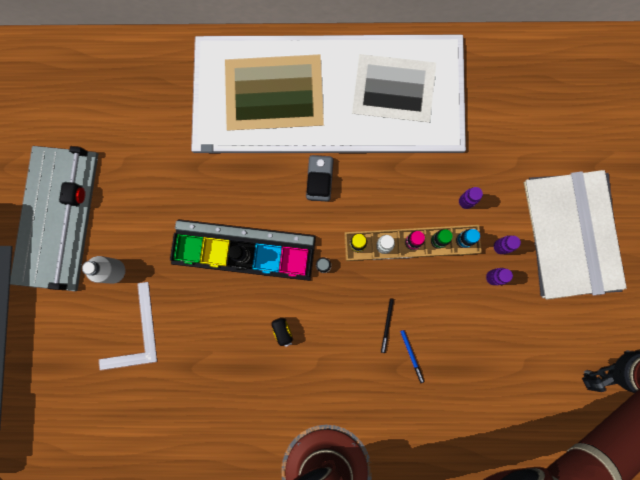

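The scene view shows the tray row (cyan, green, magenta, white, yellow) at about (208,190)–(318,225), and the station row at (400,255)–(535,318). In the top view the caps run from (358,242) to (470,237), and the holders run from (188,250) to (295,262). Three purple decoys stand around the cyan end. Next I'll measure by colour.

```bash
cat > meas.py <<'E'
import cv2, numpy as np
from station import camera_info
HUE=dict(cyan=(90,112),magenta=(155,176),yellow=(22,34),green=(50,75),purple=(125,150))
def blobs(im,c,minA=25):
    h=cv2.cvtColor(im,cv2.COLOR_BGR2HSV); lo,hi=HUE[c]
    m=cv2.inRange(h,(lo,140,60),(hi,255,255))
    n,_,st,ce=cv2.connectedComponentsWithStats(m)
    return m,[(st[i],ce[i]) for i in range(1,n) if st[i][4]>minA]
def ray(info,uv):
    d=np.array([(uv[0]-info['cx'])/info['fx'],(uv[1]-info['cy'])/info['fy'],1])
    R,t=np.array(info['R']),np.array(info['t'])
    return -R.T@t, R.T@d
def onplane(info,uv,z):
    o,d=ray(info,uv); return o+d*(z-o[2])/d[2]
def tri(a,b):
    (o1,d1),(o2,d2)=a,b; s=np.linalg.lstsq(np.c_[d1,-d2],o2-o1,rcond=None)[0]
    p,q=o1+s[0]*d1,o2+s[1]*d2; return (p+q)/2,np.linalg.norm(p-q)
E
python3 - <<'E'
from meas import *
np.set_printoptions(precision=4,suppress=True)
for n in ["top","scene"]:
    im=cv2.imread(f"pics/{n}0.png"); I=camera_info(n)
    for c in HUE:
        for st,ce in blobs(im,c)[1]:
            print(n,c,st,ce.round(1),'z.105',onplane(I,ce,.105)[:2],'z.03',onplane(I,ce,.03)[:2])
E
```

```text
top cyan [464 229  16  15 187] [471.5 235.8] z.105 [ 0.5629 -0.3431] z.03 [ 0.571  -0.3587]
top cyan [252 243  30  31 744] [266.5 257.7] z.105 [0.5106 0.1399] z.03 [0.5159 0.1497]
top cyan [401 331  17  37 121] [408.9 349. ] z.105 [ 0.3001 -0.1931] z.03 [ 0.2943 -0.2009]
top magenta [409 231  16  15 182] [416.9 237.8] z.105 [ 0.558  -0.2149] z.03 [ 0.5659 -0.2238]
top magenta [279 246  30  31 760] [293.3 260.8] z.105 [0.5034 0.0764] z.03 [0.5083 0.0828]
top yellow [351 233  16  15 182] [358.5 240.4] z.105 [ 0.5518 -0.0775] z.03 [ 0.5593 -0.0791]
top yellow [200 237  30  31 759] [214.5 251.5] z.105 [0.5249 0.2637] z.03 [0.531 0.28 ]
top yellow [286 324   5  10  26] [287.8 329.1] z.105 [0.3441 0.0874] z.03 [0.3407 0.0945]
top green [437 229  16  14 165] [444.6 235.9] z.105 [ 0.5626 -0.2801] z.03 [ 0.5706 -0.2924]
top green [174 234  29  31 652] [188.7 248.6] z.105 [0.5319 0.3254] z.03 [0.5383 0.3449]
top purple [459 187  24  21 329] [470.5 197. ] z.105 [ 0.6553 -0.343 ] z.03 [ 0.6683 -0.3586]
top purple [494 236  27  18 353] [506.8 244.2] z.105 [ 0.5432 -0.4252] z.03 [ 0.5502 -0.4451]

[... 1483 characters left out ...]
0.34  ] z.03 [0.5436 0.3468]
scene purple [203 140  20  45 347] [213.7 158.1] z.105 [ 0.5097 -0.3705] z.03 [ 0.4205 -0.4619]
scene purple [172 152  14  10  77] [178.9 155.7] z.105 [ 0.5403 -0.4453] z.03 [ 0.4554 -0.5471]
scene purple [174 165  16   8  63] [183.  169.3] z.105 [ 0.5775 -0.3983] z.03 [ 0.4977 -0.4936]
scene purple [187 176   9  21  73] [190.8 186.4] z.105 [ 0.6178 -0.3395] z.03 [ 0.5435 -0.4266]
scene purple [162 189  15   9 103] [169.2 192.8] z.105 [ 0.6562 -0.3617] z.03 [ 0.5873 -0.4519]
scene purple [165 202  17  10  84] [174.9 207.7] z.105 [ 0.687  -0.3167] z.03 [ 0.6224 -0.4006]
scene purple [178 217   8  14  36] [181.7 222.8] z.105 [ 0.7149 -0.273 ] z.03 [ 0.6541 -0.351 ]
```

```bash
cat > act.py <<'E'
from station import arm, snapshot, camera_info
import numpy as np, cv2
from scipy.spatial.transform import Rotation as Ro
B=dict(cyan=(.5618,-.344),magenta=(.5572,-.2155),yellow=(.5503,-.0777),green=(.5598,-.281))
H=dict(cyan=(.518,.1497),magenta=(.510,.082),yellow=(.533,.280),green=(.541,.346))
ZH=.28; OPEN=.78
def quat(row):   # jaws open across the row
    a=np.arctan2(row[1],row[0]); y=np.array([-np.sin(a),np.cos(a),0]); x=np.array([0,0,-1.])
    best=None
    cur=Ro.from_quat(arm.read_eef_rot())
    c=[Ro.from_matrix(np.c_[x,s*y,np.cross(x,s*y)]) for s in (1,-1)]
    return min(c,key=lambda r:(cur.inv()*r).magnitude()).as_quat()
def d(a,b): return np.subtract(b,a)
QT=lambda: quat(d(B['yellow'],B['cyan']))
QH=lambda: quat(d(H['magenta'],H['green']))
def log(s): print(s,'t%.1f'%arm.read_time(),np.round(arm.read_tool_pos(),4),'F',np.round(arm.read_ft_force(),1),'op %.3f'%arm.read_opening())
def pick(c,z=.126):
    x,y=B[c]; q=QT()
    arm.move_gripper(OPEN)
    arm.line_to([x,y,ZH],.3,q); arm.line_to([x,y,z],.1); log('at '+c)
    arm.move_gripper(0,40); log('gripped')
    arm.line_to([x,y,z+.06],.08); log('lifted'); arm.line_to([x,y,ZH],.2)
def place(c,z=.135):
    x,y=H[c]; q=QH()
    arm.line_to([x,y,ZH],.3,q); arm.line_to([x,y,z+.012],.12); log('over '+c)
    f0=arm.read_ft_force()[2]; zz=z+.012
    while arm.read_ft_force()[2]-f0<2 and zz>z-.006:
        zz-=.001; arm.line_to([x,y,zz],.02)
    log('down'); arm.move_gripper(OPEN); log('released')
    arm.line_to([x,y,ZH],.15)
def pic(n,f): cv2.imwrite('pics/'+f,snapshot(n))
E
python3 - <<'E'
from act import *
q=QT(); print(q, arm.read_eef_rot(), Ro.from_quat(q).as_matrix().round(2))
for c in B: print(c,arm.ik([*B[c],.126],QT()),arm.ik([*H[c],.135],QH()))
arm.move_gripper(OPEN)
arm.line_to([.5618,-.344,ZH],.25,q); log('above')
pic('wrist','w1.png')
E
```

```text
[ 0.48909504  0.51067215 -0.48909504  0.51067215] [-0.68926402 -0.15785968  0.68962438 -0.15624866] [[ 0.    1.    0.04]
 [ 0.    0.04 -1.  ]
 [-1.    0.    0.  ]]
cyan [ 0.65153173  0.83352407 -0.24063215  1.55846805  0.25346745  0.78039926
  0.34915191] [-0.15130668  0.6878959  -0.26338921  1.90969106  0.30511855  0.58267887
 -0.73074867]
magenta [ 0.48225826  0.76205617 -0.24543628  1.74747471  0.27505215  0.66576813
  0.12775668] [-0.03597432  0.66395983 -0.2511125   1.97271637  0.30213327  0.54054633
 -0.61334675]
yellow [ 0.29294374  0.72407231 -0.30204131  1.86722248  0.35492045  0.60291037
 -0.18948403] [-0.29515843  0.77024279 -0.37295431  1.72621577  0.39490549  0.72011745
 -0.98945619]
green [ 0.56466856  0.79325955 -0.22793674  1.66048481  0.24779041  0.71627729
  0.25795652] [-0.35684916  0.82771345 -0.4330886   1.60246078  0.44081664  0.81002143
 -1.09140073]
above t2.1 [ 0.5605 -0.3459  0.2801] F [-0.7 -0.2  0.1] op 0.778
```

View pics/w1.png

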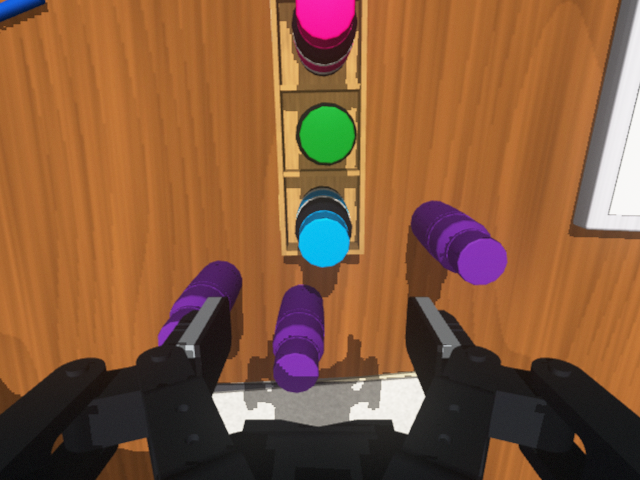

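The wrist view shows the cyan cap at (324,242), straight under the grasp point and within about 4 mm. The purple decoys are clear of the fingers, so I'm going ahead with the pick.

```bash
sed -i 's/^B=.*/B=dict(cyan=(.564,-.344),magenta=(.5585,-.2155),yellow=(.5515,-.0777),green=(.5612,-.281))/' act.py; python3 - <<'E'
from act import *
pick('cyan'); pic('wrist','w2.png'); pic('scene','s2.png')
a=cv2.imread('pics/w2.png');b=cv2.imread('pics/s2.png')[100:380,120:600]
cv2.imwrite('pics/c2.png',np.vstack([cv2.resize(a,(480,360))[60:],b]))
E
```

```text
at cyan t4.3 [ 0.5644 -0.3442  0.1267] F [0.5 0.1 0.9] op 0.782
gripped t4.6 [ 0.5641 -0.3442  0.1266] F [-0.2 -0.2  2.7] op 0.460
lifted t5.5 [ 0.5636 -0.3439  0.1855] F [-0.2 -0.1 -1.8] op 0.458
```

View pics/c2.png

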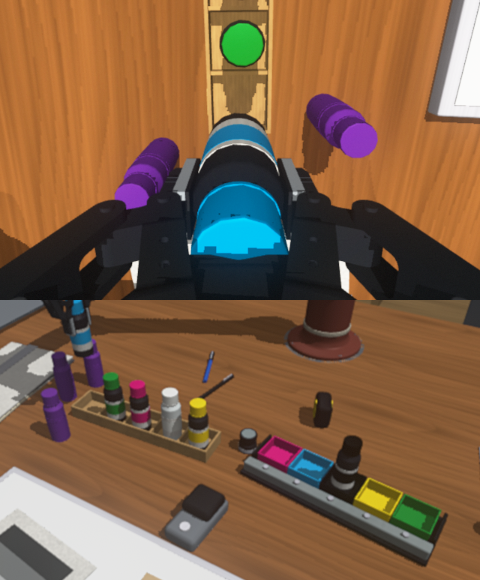

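The cyan bottle is held upright by its body (opening 39 mm), and its cell is empty. Placing it now.

```bash
python3 - <<'E'
from act import *
place('cyan'); pic('wrist','w3.png'); pic('scene','s3.png')
a=cv2.imread('pics/w3.png');b=cv2.imread('pics/s3.png')[100:380,120:600]
cv2.imwrite('pics/c3.png',np.vstack([cv2.resize(a,(480,360))[:300],b]))
E
```

```text
over cyan t9.3 [0.5185 0.1499 0.1477] F [ 0.2 -0.4 -1.7] op 0.460
down t12.3 [0.5181 0.1498 0.1355] F [-1.5  0.5  3.4] op 0.452
released t12.7 [0.518  0.1497 0.1349] F [1.  0.7 0.3] op 0.783
```

View pics/c3.png

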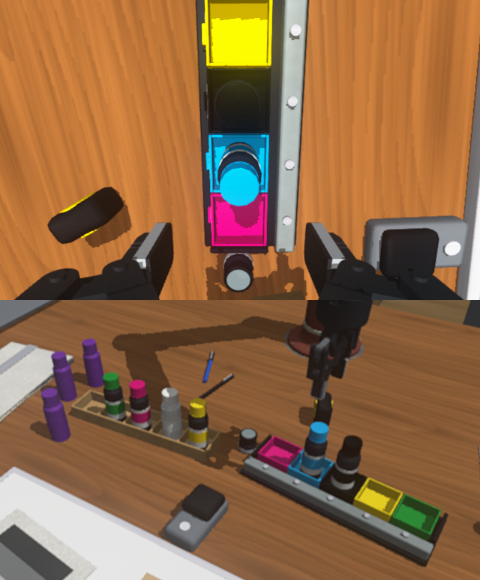

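The cyan bottle stands upright and centred in the cyan cup, and contact came at the height I expected. I'll run the other three the same way.

```bash
python3 - <<'E'
from act import *
for c in ['magenta','yellow','green']:
    pick(c)
    assert .4<arm.read_opening()<.52, c
    place(c); pic('wrist',f'w_{c}.png')
arm.line_to([.45,.1,.32],.3); arm.pause(.3); log('end')
pic('scene','s4.png'); pic('top','t4.png')
a=cv2.imread('pics/w_green.png');b=cv2.imread('pics/s4.png')[100:380,120:600]
cv2.imwrite('pics/c4.png',np.vstack([cv2.resize(a,(480,360))[:300],b]))
E
```

```text
at magenta t17.2 [ 0.5589 -0.2156  0.1267] F [ 0.2 -0.2 -0.5] op 0.782
gripped t17.6 [ 0.5589 -0.2156  0.1266] F [-0.3 -0.   3.1] op 0.454
lifted t18.4 [ 0.5581 -0.2154  0.1856] F [-1.  -0.4 -0. ] op 0.458
over magenta t21.5 [0.5105 0.0821 0.1477] F [ 0.6  0.2 -1.7] op 0.455
down t24.5 [0.5101 0.0821 0.1355] F [-0.5 -0.2  5.9] op 0.454
released t24.9 [0.51   0.082  0.1348] F [-0.   0.8 -0.5] op 0.780
at yellow t28.6 [ 0.5519 -0.0777  0.1266] F [0.7 0.5 1.1] op 0.778
gripped t29.0 [ 0.5519 -0.0777  0.1266] F [-0.3 -0.4  2.8] op 0.453
lifted t29.9 [ 0.5511 -0.0777  0.1855] F [-1.1 -0.  -1.2] op 0.454
over yellow t33.1 [0.5335 0.2803 0.1478] F [ 0.1 -0.2 -0.2] op 0.457
down t36.1 [0.5331 0.2801 0.1356] F [-1.1 -0.5  3.4] op 0.461
released t36.5 [0.533  0.28   0.1349] F [ 1.2 -0.   0.1] op 0.776
at green t41.6 [ 0.5616 -0.2811  0.1267] F [ 0.   0.  -0.2] op 0.780
gripped t42.0 [ 0.5617 -0.2811  0.1266] F [-0.2 -0.1  2. ] op 0.454
lifted t42.9 [ 0.5608 -0.2809  0.1855] F [-0.3 -0.2 -1. ] op 0.457
over green t47.0 [0.5415 0.3464 0.1479] F [-0.9  0.3 -0.7] op 0.458
down t50.0 [0.5411 0.3461 0.1356] F [-1.1 -1.2  3.5] op 0.456
released t50.4 [0.541  0.346  0.1348] F [0.8 0.4 0.4] op 0.785
end t52.9 [0.4501 0.101  0.3197] F [0.4 0.1 0.6] op 0.780
```

View pics/c4.png

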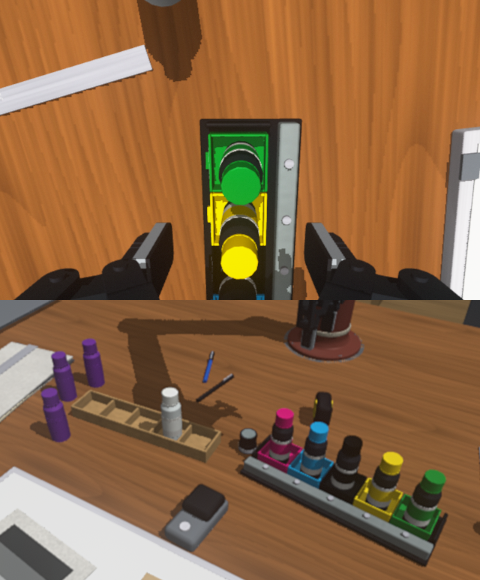

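View pics/t4.png

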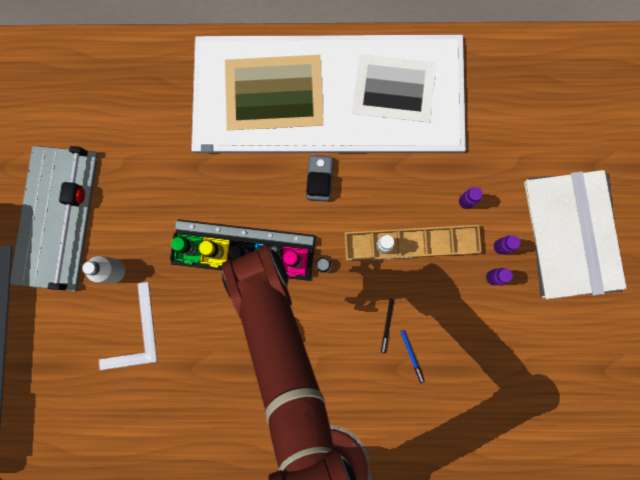

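All four bottles stand upright in their own cups. The white and black bottles and the decoys haven't moved, and the gripper is clear.

```bash
python3 -c "
from station import ticket; ticket.finish_job()"
```

```text
the job is handed in; nothing more can be done
```

I moved the cyan, magenta, yellow and green bottles, in that order, from the tray to the holders of their own colours. Each was set down until light contact (about 2–6 N on the wrist) and then released. I handed the job in at about 53 s on the robot's clock.

The last scene, top and wrist pictures show all four bottles upright in the right cups. The white bottle, the black bottle and the purple decoys are where they were, and the open gripper is well clear. In the last top view the arm partly hid the cyan and black bottles, but the scene view shows both. No check failed or disagreed.

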